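# Unlock and hold back the film tensioner

### The job

The film tensioner bolted to the bench has to be held back while film is threaded. Swing its locking lever fully up so that the arm is free, then push the arm back by its white roller, against its spring, past the click of the pawl and on nearly to its end stop, so that the gripper and not the pawl carries the spring. Finish holding the roller there: do not let go, leave the lever up, and leave the other things on the bench alone.

Things in the scene. Friction and masses are not known exactly. Their poses are not given: they have to be found in the camera images.
- tension_unit: film tensioner: aluminium base plate, 120 mm (its x) by 232 mm (its y) by 10 mm, fixed to the bench; the plate spans y -106 to +126 mm. Origin on the bench right below the tensioner arm's pivot; z up; +x is the way the roller is pushed. Rubber-sleeved stop pins stand beside the arm, 47 mm high
- clamp_lever (a joint): locking lever on the dark socket block at the unit's -y end. 0 = shut: handle level, pointing to the unit's -y past the plate's end; its short nose blocks the arm. Grows as the handle is raised in the unit's y-z plane about point lever_hinge; 1.5 rad = fully open, upright, at its stop. Starts at 0 to 0.2. Stays where it is left; moves with about 1 N at the bar
- lever_bar (a point): middle of the black cross bar at the lever's end: cylinder of 12 mm diameter, 30 mm long along the unit's x, 80 mm from the hinge, 42 mm above the bench when shut. The lever's flat rod, 8 mm wide, joins it from the hinge side. Can be pinched from above over its two ends (fingers apart along the unit's x) and then turns between the fingers as the lever swings
- lever_hinge (a point): middle of the locking lever's hinge axis, 42 mm above the bench, at x 8, y -78 mm in the unit's frame
- tension_arm (a joint): sprung arm's angle about the vertical pivot. 0 = at rest on its front stop; grows clockwise from above, as the roller moves to the unit's +x, to the end stop at 0.75. It takes about 4 N at the roller at 0, 9 N at the stop. The pawl clicks in behind the tooth at about 0.5 and would catch a released arm at 0.52; held well beyond the click is 0.6 to 0.75, aim for 0.66
- idler_roller: white idler roller standing on the arm's end, 24 mm diameter, free to spin; origin at the centre of its underside, 50 mm above the bench; it reaches up to 90 mm, its 12 mm wide screw cap to 93 mm; the arm below spans heights 36 to 48 mm. Its centre in the unit's frame is 110 mm * (x: sin(v - 0.349), y: cos(v - 0.349)), v being the value of joint tension_arm
- pivot_top (a point): top of the arm's pivot post, 70 mm above the bench, on the pivot axis above the unit's origin
- slide_box: bystander: small pale box 41x85x30 mm lying behind (+x of) the unit; leave alone
- hex_key: bystander: L-shaped hex key 33x83x6 mm lying in front (-x) of the unit; leave alone
- glue_syringe: bystander: syringe 28x102x22 mm lying behind the unit; leave alone

How it is judged:
By the outcome, as a careful person would: the job done as asked, in the order asked, and still so for the second after the job is handed in, while the arm keeps its last pose, push and grip.
It also fails if it takes over 48 s, if anything falls off the work surface, if the arm or the gripper's body presses on something with over 40 N, if the wrist force passes 120 N, or if a joint passes its speed limit or range.

### The arm

A 6-joint arm with a two-finger parallel gripper is mounted at the origin on a cart in front of the work surface, level with it; the furniture and walls round the work are solid. World frame = base frame: x ahead of the robot, y to its left, z up, the work surface at z = 0. Lengths are in m, angles in rad, forces in N, time in s.
With the tool pointing down it reaches from about 0.325 to 0.925 m from the base axis. Payload 3.1 kg.
Tool frame: the origin (TCP) lies midway between the tips of the shut fingers; the grasp point (between the pads) lies 19 mm behind it; z points along the fingers, y is the direction in which the jaws open and shut (so a half turn about z gives the same grasp; the last joint's range is limited). The gripper opens to 85 mm and grips with 20 to 120 N. Pads are 22 mm wide; open, the fingers measure 114 mm over their backs; the gripper's body (76 mm by 85 mm) begins 54 mm behind the grasp point. The pads swing forward as they close: fully open they stand 13 mm farther back than shut.
Start: joints at [1.019, 0.217, 1.613, -0, 1.311, -0.112], TCP at [0.266, 0.566, 0.231] pointing down, gripper open.
Joint ranges: [-2.75, 2.75], [-0.78, 2.1], [0.31, 2.55], [-1.13, 4.27], [0.13, 2.63], [-2.58, 2.58]. Speed limits (rad/s): [2.79, 2.79, 3.14, 3.14, 3.14, 3.14].

### API

Orientations are given as a 3x3 rotation matrix whose columns are the frame's x, y, z axes.
In Python, from cell import env, eoat, kin, sensors, imaging, sign_off gives the robot as it stands. Calls block until the motion is done:
- env.reach(position, orientation): joint-space move of the TCP to a pose.
- env.move_l(position, rot=None, speed=0.15, force_limit=None): straight line of the TCP; rot=None keeps the orientation; speed is the mean speed in m/s. With force_limit (N) it stops when the force on the tool has changed by that much, and returns True; else False.
- env.set_joints(angles): joint-space move.
- eoat.move_gripper(opening, newtons=None): finger opening in m; newtons is the grip in N (None keeps the last); returns when the fingers have stopped.
- env.pause(seconds).
- kin.ik(position, orientation): joint angles nearest the present ones, or None.
- sensors.observe(): the state.
- imaging.capture(name): name is "scene" or "top"; returns (picture, depth): 400x640x3 uint8, blue, green, red; 400x640 float32, m along the optical axis (not along the pixel's ray), 0 where there is no reading.
- imaging.calibration(name): a dict with "intrinsics" (3x3 intrinsics, pixels), "cam_to_world" (4x4, takes a point from camera to world coordinates). Camera axes: x right, y down, z forward; pixel columns grow to the right and rows downward; lengths in m; the calibration is good to about 2 mm. A picture is of the moment at which its call begins. calibration takes no time and is no camera call.
A pose or a line that the arm cannot do raises env.Unreachable and nothing moves.
- sign_off(): hands the job in, once; it reports no verdict.
The state is a dict: "clock": time; "qpos": joint angles; "joint_vel": joint speeds; "joint_efforts": joint torques, N m; "eef_pos": TCP position; "eef_rot": TCP orientation; "contact_force": force on the tool from outside, world axes, zero at the start; "moment": the same for the moment, N m; "width": finger opening in m.
Only numpy, scipy, OpenCV 4.12 (cv2) and the standard library are available. Lean on these libraries where they do the work, as an engineer would, in place of code of your own. Each camera call takes 0.05 s, during which the arm holds its last target. There are 200 camera calls.

## Working session

There is one attempt and no reset: what is moved stays moved. The work goes in short steps, each a Python script; the robot and the scene stay as the last script left them, time stands still between calls to the robot, and variables do not carry over. Pictures are saved under pics/ and viewed, about 8 in all and at most 12, crops included, and the job is handed in when it is done.

```bash
ls; mkdir -p pics; python3 - <<'E'
from cell import env,sensors,imaging
import cv2,numpy as np
for n in("scene","top"):
    p,d=imaging.capture(n); cv2.imwrite(f"pics/{n}0.png",p); np.save(f"pics/{n}0.npy",d)
    c=imaging.calibration(n); print(n,c["intrinsics"].round(1).tolist(),c["cam_to_world"].round(3).tolist())
print(sensors.observe())
E
```

```text
pics
scene [[471.7, 0.0, 320.7], [0.0, 471.7, 204.5], [0.0, 0.0, 1.0]] [[-0.939, -0.257, 0.228, 0.36], [-0.344, 0.674, -0.654, 0.35], [0.015, -0.693, -0.721, 0.688], [0.0, 0.0, 0.0, 1.0]]
top [[408.9, 0.0, 323.8], [0.0, 408.9, 193.7], [0.0, 0.0, 1.0]] [[-0.01, -0.994, 0.112, 0.455], [-1.0, 0.009, -0.01, -0.22], [0.009, -0.112, -0.994, 0.908], [0.0, 0.0, 0.0, 1.0]]
{'clock': 0.1, 'qpos': array([ 1.01881684e+00,  2.17670326e-01,  1.61480902e+00, -9.23107931e-06,
        1.31135441e+00, -1.12174440e-01]), 'joint_vel': array([-0.00014362, -0.00146582, -0.00431482,  0.00126414,  0.00079427,
       -0.00022536]), 'joint_efforts': array([-1.04345188e-03, -3.98075080e+01, -3.04971027e+01, -2.09774221e-04,
        4.21715202e-03,  7.32098329e-06]), 'eef_pos': array([0.26566635, 0.56488151, 0.23008563]), 'eef_rot': array([[-9.04835554e-01,  4.25759623e-01, -1.16757602e-03],
       [ 4.25761155e-01,  9.04833564e-01, -1.91294723e-03],
       [ 2.42006278e-04, -2.22801118e-03, -9.99997489e-01]]), 'contact_force': array([-0.04045702,  0.25506555, -0.24874711]), 'moment': array([-0.00389242,  0.02319742,  0.00232649]), 'width': 0.08554226213959122}
```

View pics/top0.png

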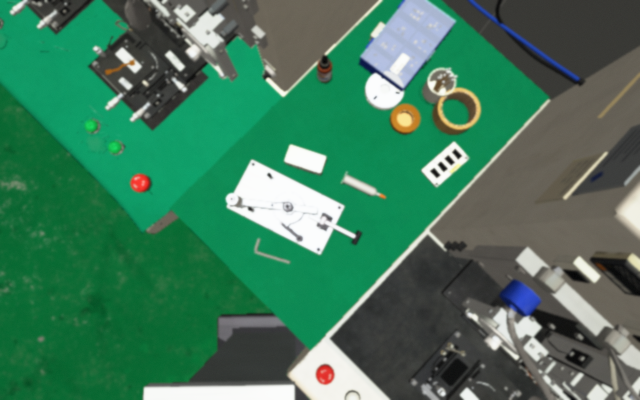

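View pics/scene0.png

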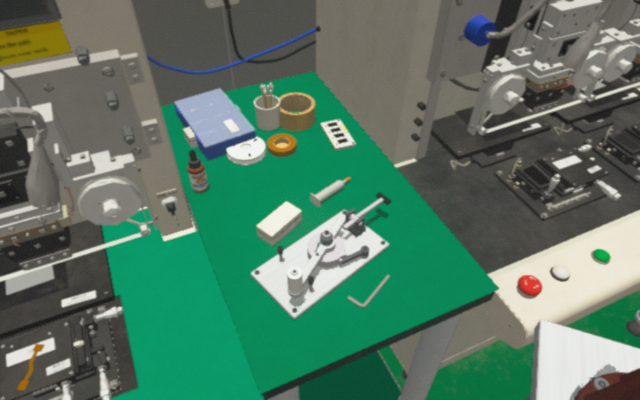

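The top view shows the roller at about (234,200), the pivot at (288,207), the lever bar at (356,238), the slide box at (305,158), the syringe at (363,186) and the hex key at (270,252). Next I'll enlarge this area and measure it.

```bash
cat > h.py <<'E'
import numpy as np,cv2
from cell import env,eoat,kin,sensors,imaging,sign_off
def atz(n,u,v,z):
    c=imaging.calibration(n);T=c["cam_to_world"];r=T[:3,:3]@np.linalg.inv(c["intrinsics"])@[u,v,1]
    return T[:3,3]+r*(z-T[2,3])/r[2]
def cloud(n,d):
    c=imaging.calibration(n);T=c["cam_to_world"];v,u=np.mgrid[:400,:640]
    P=np.stack([u*d,v*d,d],-1)@np.linalg.inv(c["intrinsics"]).T
    return P@T[:3,:3].T+T[:3,3]
def proj(n,P):
    c=imaging.calibration(n);T=c["cam_to_world"];q=c["intrinsics"]@(T[:3,:3].T@(np.asarray(P)-T[:3,3]));return q[:2]/q[2]
E
python3 - <<'E'
from h import *
for n,s in(("top",np.s_[140:280,210:390]),("scene",np.s_[180:330,230:410])):
    p=cv2.imread(f"pics/{n}0.png");cv2.imwrite(f"pics/{n}0c.png",cv2.resize(p[s],None,fx=4,fy=4,interpolation=cv2.INTER_CUBIC))
for k,u,v,z in(("roller",233,200,.093),("pivot",288,207,.07),("bar",356,238,.05)): print(k,atz("top",u,v,z).round(4))
d=np.load("pics/top0.npy");P=cloud("top",d);p=cv2.imread("pics/top0.png")
m=((P[...,2]>.005)&(p[...,1].astype(int)-p[...,2]<40)); m[:140]=0;m[280:]=0;m[:,:215]=0;m[:,390:]=0
n,l,st,c=cv2.connectedComponentsWithStats(m.astype(np.uint8))
for i in range(1,n):
    if st[i,4]>60:
        print(i,st[i],np.median(P[l==i],0).round(3), cv2.minAreaRect(P[(l==i)&(P[...,2]<.03)][:,:2].astype(np.float32)*1000))
for r in range(192,250,2): print(r,(P[r,222:370:4,2]*1000).round().astype(int).tolist())
E
```

```text
roller [ 0.5359 -0.0465  0.093 ]
pivot [ 0.5227 -0.1546  0.07  ]
bar [ 0.4581 -0.2948  0.05  ]
1 [284 145  42  30 770] [ 0.63  -0.188  0.03 ] ((631.9637451171875, -187.5394744873047), (83.75921630859375, 40.91059494018555), 71.16094207763672)
2 [ 226  160  135   94 5889] [ 0.526 -0.148  0.011] ((530.128173828125, -142.46728515625), (231.8380126953125, 119.87069702148438), 62.72721862792969)
3 [343 175  43  23 319] [ 0.572 -0.31   0.018] ((569.531982421875, -318.13983154296875), (97.94010162353516, 18.941186904907227), 64.24942779541016)
192 [-1, 0, 0, 8, 11, 10, 12, 14, 13, 10, 12, 10, 11, 9, 11, 10, 33, 35, 11, 9, 9, 13, 10, 10, 0, 2, 1, 1, 1, 1, -2, -1, 0, 2, 0, 3, 15]
194 [1, 1, 91, 89, 10, 9, 9, 9, 10, 14, 9, 11, 8, 10, 10, 36, 35, 36, 35, 11, 11, 9, 9, 10, 11, 1, -3, 2, 1, -1, 1, -1, -1, -1, 0, -1, 0]
196 [-3, 2, 94, 91, 69, 9, 10, 8, 12, 9, 10, 10, 11, 10, 33, 32, 35, 34, 36, 32, 11, 10, 11, 9, 9, 9, 0, 1, 1, -1, -3, 2, -2, 0, 2, 2, 2]
198 [0, 91, 95, 90, 79, 48, 9, 8, 7, 11, 12, 11, 9, 9, 33, 34, 36, 36, 34, 33, 11, 8, 8, 8, 10, 11, 10, -1, 1, -1, 1, 0, 3, 1, 1, -1, 3]
200 [0,
[... 2723 characters left out ...]
, 11, 3, 1, 2, 1, 0, 1, 48, 46, 2, -1]
240 [-1, 0, 2, -2, 0, 0, 0, 0, -2, 6, 0, -1, 0, 0, 1, 3, -1, -1, 10, 31, 11, 10, 10, 11, 10, 7, 10, 2, -2, 2, 0, 1, -2, 48, 0, -2, 3]
242 [3, -3, 0, 0, -1, -1, -2, 2, 1, 5, -2, 1, 1, 1, -2, 0, 0, 1, 1, 9, 11, 8, 11, 9, 8, 10, 3, 3, 0, 2, -2, -3, -1, 51, 1, 0, -2]
244 [3, 0, 1, -1, 1, 1, 0, -1, -1, 908, -3, 0, 0, -1, 0, 1, 1, 1, 4, 3, 9, 9, 10, 10, 11, 10, -1, -1, 1, 1, -3, 0, 0, 43, -1, 1, -5]
246 [2, -3, 0, 2, 0, -2, -1, 2, 2, -1, -1, -1, 1, -2, 0, 0, -1, 2, -1, 1, -1, 9, 9, 11, 7, 8, 4, 0, 2, -1, 0, -2, 0, -1, -1, -2, -1]
248 [0, 1, -1, 1, -1, 2, -1, 0, 0, 0, 0, 0, 1, -2, 2, -2, -2, 1, -1, -1, 0, -2, 9, 10, 15, 12, -1, 0, 4, -1, 2, -1, 0, 0, 4, -1, 2]
```

View pics/top0c.png

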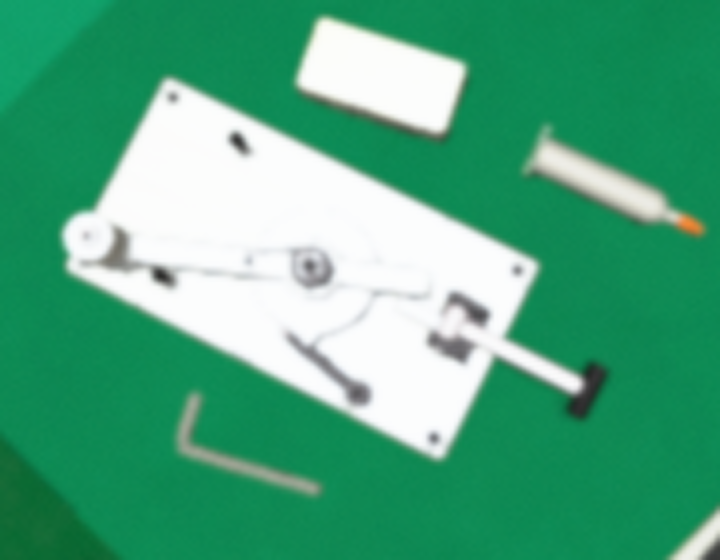

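View pics/scene0c.png

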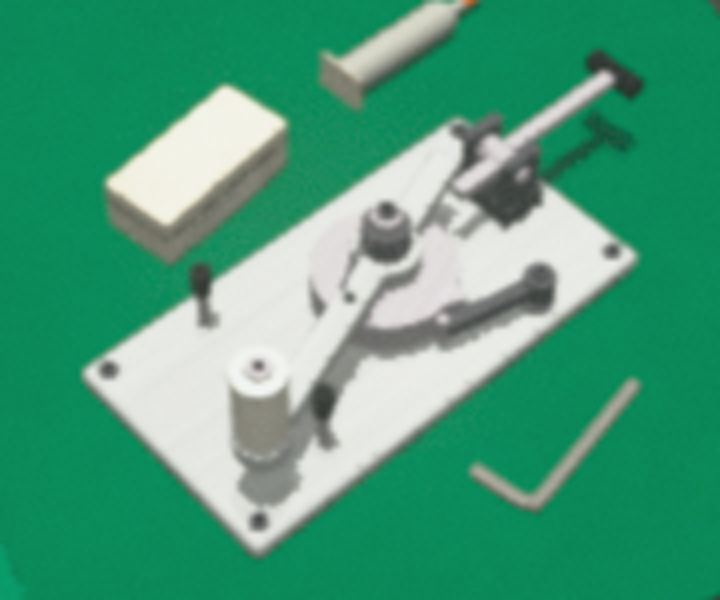

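The crops show the plate corners, pivot, roller cap and bar clearly in both views. I'll fit the unit's pose and the lever angle from both.

```bash
python3 - <<'E'
from h import *
from scipy.optimize import least_squares
c=lambda x,y,z:[x/1e3,y/1e3,z/1e3]
a=-.349
obs=[("top",168,80,c(60,126,10)),("top",540,265,c(60,-106,10)),("top",442,458,c(-60,-106,10)),("top",68,268,c(-60,126,10)),
("top",312,267,c(0,0,70)),("top",88,236,c(110*np.sin(a),110*np.cos(a),93)),("top",588,390,None),
("scene",85,375,c(60,126,10)),("scene",258,555,c(-60,126,10)),("scene",637,257,c(-60,-106,10)),
("scene",387,210,c(0,0,70)),("scene",258,367,c(110*np.sin(a),110*np.cos(a),93)),("scene",614,75,None)]
off={"top":(210,140),"scene":(230,180)}
def W(p,u):
    t=p[2];y=np.array([np.cos(t),np.sin(t)]);x=np.array([y[1],-y[0]])
    return np.r_[p[:2]+x*u[0]+y*u[1],u[2]]
def res(p):
    r=[]
    for n,u,v,q in obs:
        q=q if q else [.008,-.078-.08*np.cos(p[3]),.042+.08*np.sin(p[3])]
        r.append(proj(n,W(p,q))-[off[n][0]+(u+.5)/4-.5,off[n][1]+(v+.5)/4-.5])
    return np.ravel(r)
for sel in(slice(0,14),slice(14,26),slice(0,26)):
    s=least_squares(lambda p:res(p)[sel],[.525,-.151,1.095,.1],loss="soft_l1");print(s.x.round(4))
print(res(s.x).reshape(-1,2).round(1).tolist())
np.save("pose.npy",s.x)
E
```

```text
[ 0.5245 -0.1533  1.0937  0.2373]
[ 5.2340e-01 -1.4940e-01  1.0961e+00  4.0000e-04]
[ 0.5242 -0.152   1.0967 -0.0314]
[[-0.7, -0.5], [-0.4, -0.1], [-0.3, 0.8], [-1.2, 0.6], [-0.9, -0.1], [-0.5, 0.4], [-0.4, 0.4], [-1.2, -1.8], [0.2, -1.8], [0.6, -1.7], [0.1, -0.2], [0.5, -1.1], [-0.4, -0.1]]
```

The two views agree to 2–4 mm, so that's enough to start. I'll go above the bar, descend, pinch it and check the forces.

```bash
cat >> h.py <<'E'
try:
    p=np.load("pose.npy");t=p[2];Y=np.array([np.cos(t),np.sin(t),0]);X=np.array([Y[1],-Y[0],0]);O=np.r_[p[:2],0]
except OSError: pass
Z=np.array([0,0,-1.])
def U(x,y,z): return O+X*x/1e3+Y*y/1e3+[0,0,z/1e3]
def rot(s=1):
    return np.c_[np.cross(s*X,Z),s*X,Z]
def best(P):
    c=[(np.abs(q[5]),s) for s in(1,-1) if (q:=kin.ik(P,rot(s))) is not None]; return rot(min(c)[1])
def st(k=""):
    o=sensors.observe();d=o["eef_pos"]-O
    print(k,"t%.1f"%o["clock"],"U",(np.array([d@X,d@Y,d[2]])*1e3).round(1),"F",[round(float(o["contact_force"]@a),1) for a in(X,Y,[0,0,1])],"w%.4f"%o["width"],"q6 %.2f"%o["qpos"][5])
    return o
E
python3 - <<'E'
from h import *
B=(8,-158)
R=best(U(*B,25))
env.reach(U(*B,140),R); eoat.move_gripper(.055,20); st("above")
print(env.move_l(U(*B,26),speed=.12,force_limit=8)); st("down")
p_,d=imaging.capture("scene");cv2.imwrite("pics/s1.png",cv2.resize(p_[150:300,250:430],None,fx=4,fy=4,interpolation=cv2.INTER_CUBIC))
E
```

```text
above t3.6 U [   8.  -157.9  140. ] F [-0.2, -0.2, 1.0] w0.0545 q6 -0.23
False
down t4.7 U [   8.9 -158.2   26.9] F [0.1, -0.0, 0.7] w0.0552 q6 -0.23
```

View pics/s1.png

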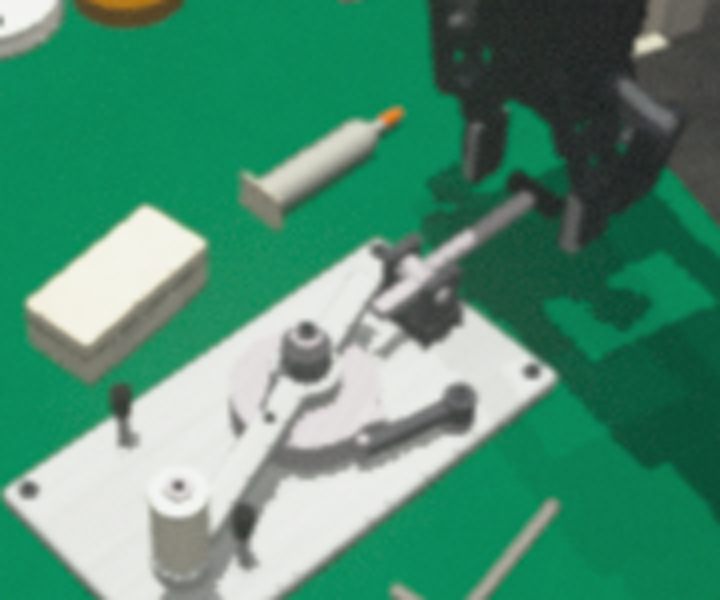

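The bar, at about (535,190), sits between the two fingers, at (485,150) and (575,220). I'll close on it.

```bash
python3 - <<'E'
from h import *
env.move_l(U(8,-158,23),speed=.1,force_limit=8)
eoat.move_gripper(.02,25); o=st("closed")
if o["width"]>.026:
    # relative to start: assume bar at angle a0=asin((z_grasp-42)/80)~0.05
    a0=.05
    for a in (.3,.6,.9,1.2,1.5):
        h=env.move_l(U(8,-78-80*np.cos(a),42-19+80*np.sin(a)),speed=.1,force_limit=25); st(f"{a} {h}")
        if h: break
E
```

```text
closed t5.4 U [   7.1 -158.1   23.1] F [-4.0, -0.2, 4.4] w0.0294 q6 -0.23
0.3 False t5.8 U [   7.1 -154.3   46.5] F [-3.4, -1.4, -0.2] w0.0296 q6 -0.22
0.6 False t6.1 U [   7.2 -143.7   68.4] F [-3.9, -2.0, -0.2] w0.0296 q6 -0.20
0.9 False t6.5 U [   7.3 -127.4   86. ] F [-6.2, -2.6, 1.2] w0.0295 q6 -0.17
1.2 False t6.9 U [   7.4 -106.7   98.2] F [-6.3, -2.7, 3.3] w0.0289 q6 -0.13
1.5 False t7.3 U [  7.6 -83.  103.9] F [-5.9, -1.6, 5.5] w0.0287 q6 -0.09
```

```bash
python3 - <<'E'
from h import *
print(env.move_l(U(8,-66,103),speed=.04,force_limit=10)); st("push")
for n,s in(("top",np.s_[140:280,210:390]),("scene",np.s_[130:280,250:430])):
    p_,d=imaging.capture(n);cv2.imwrite(f"pics/{n}2.png",cv2.resize(p_[s],None,fx=4,fy=4,interpolation=cv2.INTER_CUBIC))
E
```

```text
True
push t7.7 U [  7.2 -71.4 104.1] F [-1.8, -4.3, 4.6] w0.0290 q6 -0.06
```

View pics/scene2.png

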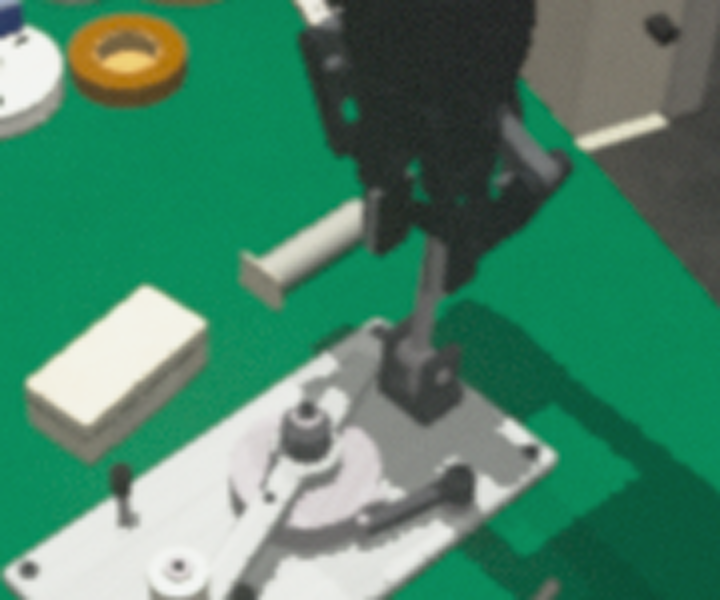

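The lever stands upright against its stop, with the rod at about (428,290). I'll release it, rise, check it, and go on to the roller.

```bash
python3 - <<'E'
from h import *
env.move_l(U(8,-76,104),speed=.05)
st("relax"); eoat.move_gripper(.055); 
env.move_l(U(8,-76,170),speed=.15); st("up")
a=-.349; x,y=110*np.sin(a),110*np.cos(a)
R=best(U(x,y,60)); env.reach(U(x,y,170),R); st("over roller")
p_,d=imaging.capture("scene");cv2.imwrite("pics/s3.png",cv2.resize(p_[130:310,230:430],None,fx=4,fy=4,interpolation=cv2.INTER_CUBIC)[:600])
E
```

```text
relax t8.1 U [  7.5 -75.8 103.9] F [-4.5, -0.2, 4.1] w0.0289 q6 -0.07
up t9.1 U [  7.8 -76.  169.8] F [0.1, 1.3, -0.0] w0.0550 q6 -0.07
over roller t9.8 U [-37.9 102.6 169.1] F [-0.1, -0.9, -0.4] w0.0548 q6 0.26
```

View pics/s3.png

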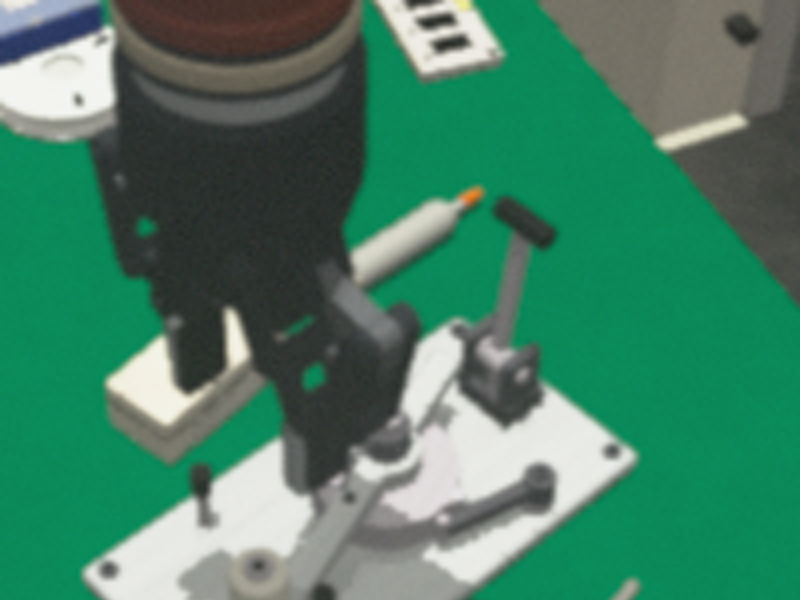

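The lever stands alone and upright, bar at crop (523,222) and hinge around (495,345). I'll check the angle numerically.

```bash
python3 - <<'E'
from h import *
print("obs",230+523.5/4-.5,130+222.5/4-.5)
for a in(1.2,1.3,1.4,1.5): print(a,proj("scene",U(8,-78-80*np.cos(a),42+80*np.sin(a))).round(1))
p_,d=imaging.capture("top");P=cloud("top",d);Q=P-O
u=np.stack([Q@X,Q@Y,Q[...,2]],-1)*1e3
m=(p_.max(-1)<90)&(u[...,2]>100)&(abs(u[...,0]-8)<25)&(abs(u[...,1]+78)<50)
print(m.sum(),np.median(u[m],0).round(1), u[m].min(0).round(),u[m].max(0).round())
E
```

```text
obs 360.375 185.125
1.2 [368.1 181.3]
1.3 [365.3 182.3]
1.4 [362.3 183.6]
1.5 [359.1 185.3]
77 [  6.4 -87.7 126.6] [ -6. -93. 119.] [ 20. -82. 130.]
```

The bar reads about 1.45 rad. My 4 mm back-off with the grip still closed probably dragged it off the stop, so I'll push it home with shut fingers. Then I'll return above the roller and pinch it.

```bash
python3 - <<'E'
from h import *
R=best(U(8,-125,112)); env.move_l(U(8,-76,175),rot=R,speed=.25)
eoat.move_gripper(0.0); env.move_l(U(8,-125,175),speed=.2); env.move_l(U(8,-125,114),speed=.15); st("behind")
print(env.move_l(U(8,-75,114),speed=.04,force_limit=8)); st("push")
env.move_l(U(8,-125,114),speed=.15); env.move_l(U(8,-125,175),speed=.2)
p_,d=imaging.capture("top");P=cloud("top",d);Q=P-O
u=np.stack([Q@X,Q@Y,Q[...,2]],-1)*1e3
m=(p_.max(-1)<90)&(u[...,2]>100)&(u[...,2]<140)&(abs(u[...,0]-8)<25)&(abs(u[...,1]+78)<50)
print(m.sum(),np.median(u[m],0).round(1))
a=-.349; x,y=110*np.sin(a),110*np.cos(a)
env.reach(U(x,y,175),R)
p_,d=imaging.capture("scene");cv2.imwrite("pics/s4.png",cv2.resize(p_[130:280,300:430],None,fx=4,fy=4,interpolation=cv2.INTER_CUBIC))
eoat.move_gripper(.06); env.move_l(U(x,y,56),speed=.12,force_limit=8); st("at roller")
p_,d=imaging.capture("top");cv2.imwrite("pics/t4.png",cv2.resize(p_[140:280,210:390],None,fx=4,fy=4,interpolation=cv2.INTER_CUBIC))
E
```

```text
behind t12.4 U [   8.1 -124.5  114.1] F [0.5, -0.9, 0.2] w0.0000 q6 -0.17
True
push t13.1 U [  8.1 -99.3 114.2] F [0.5, -4.2, 2.4] w0.0004 q6 -0.12
0 [nan nan nan]
at roller t16.7 U [-36.7 103.6  56.9] F [-0.3, 1.0, 0.2] w0.0601 q6 0.26
  return _methods._mean(a, axis=axis, dtype=dtype,
  ret = um.true_divide(
```

View pics/s4.png

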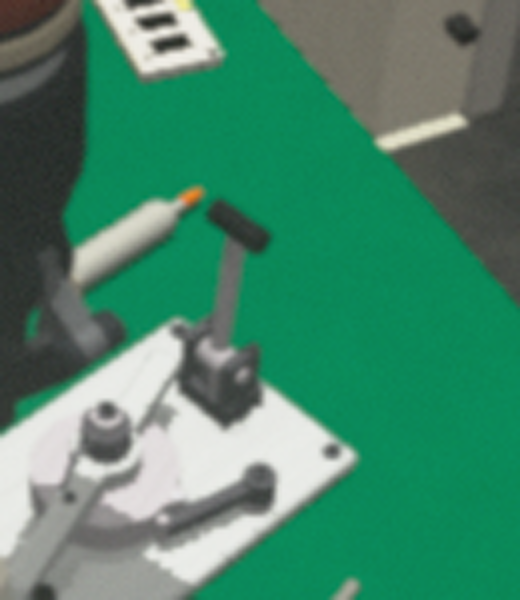

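View pics/t4.png

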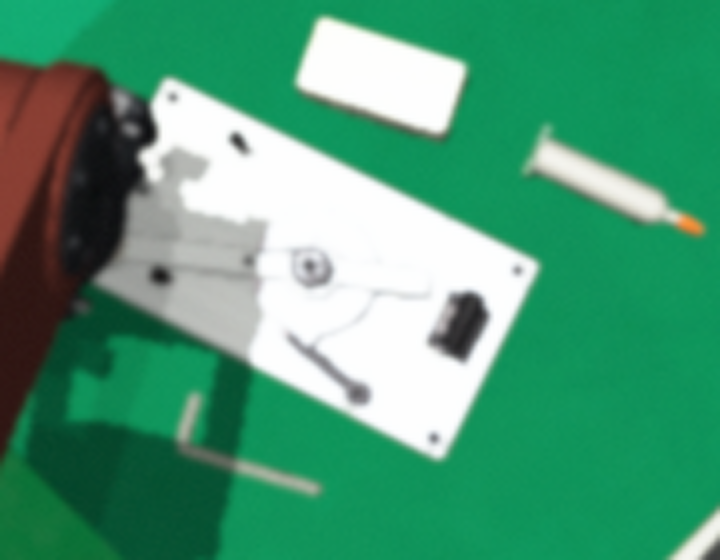

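The bar now projects at (359.4,186.1), which matches 1.5 rad, and it resisted with 8 N against the stop. Now I'll pinch the roller and swing it back.

```bash
python3 - <<'E'
from h import *
eoat.move_gripper(.015,35); o=st("pinched")
if .020<o["width"]<.028:
    d=o["eef_pos"]-O; x0,y0=d@X*1e3,d@Y*1e3
    a=-.349; ex,ey=x0-110*np.sin(a),0; print("offset",ex,y0-110*np.cos(a))
    ex*=.5
    for v in(.11,.22,.33,.44,.55,.66):
        h=env.move_l(U(ex+110*np.sin(v+a),110*np.cos(v+a),56),speed=.06,force_limit=30); o=st(f"{v} {h}")
        if h: break
E
```

```text
pinched t17.1 U [-37.6 103.5  56.6] F [-1.7, 0.1, 5.3] w0.0229 q6 0.26
offset 0.010938659028312259 0.1170366086530521
0.11 False t17.5 U [-26.5 106.9  56.5] F [-3.6, -1.0, 6.7] w0.0229 q6 0.27
0.22 False t17.8 U [-15.  109.1  56.4] F [-5.0, -1.3, 8.4] w0.0229 q6 0.26
0.33 False t18.2 U [ -3.8 110.   56.4] F [-6.6, -1.1, 8.9] w0.0229 q6 0.26
0.44 False t18.5 U [  8.6 109.7  56.4] F [-5.9, -0.6, 7.9] w0.0229 q6 0.25
0.55 False t18.9 U [ 20.6 108.1  56.4] F [-6.2, 0.8, 8.6] w0.0232 q6 0.25
0.66 False t19.2 U [ 31.5 105.4  56.4] F [-8.4, 2.0, 9.8] w0.0230 q6 0.24
```

```bash
python3 - <<'E'
from h import *
env.pause(.8); o=st("settled"); d=o["eef_pos"]-O; print("v",np.arctan2(d@X,d@Y)+.349)
p_,d=imaging.capture("scene");cv2.imwrite("pics/s5.png",cv2.resize(p_[150:330,220:420],None,fx=4,fy=4,interpolation=cv2.INTER_CUBIC)[:600])
p_,d=imaging.capture("top");cv2.imwrite("pics/t5.png",cv2.resize(p_[140:280,210:390],None,fx=4,fy=4,interpolation=cv2.INTER_CUBIC))
E
```

```text
settled t20.0 U [ 31.2 105.4  56.4] F [-8.3, 1.1, 9.1] w0.0231 q6 0.24
v 0.6366511237032939
```

View pics/s5.png

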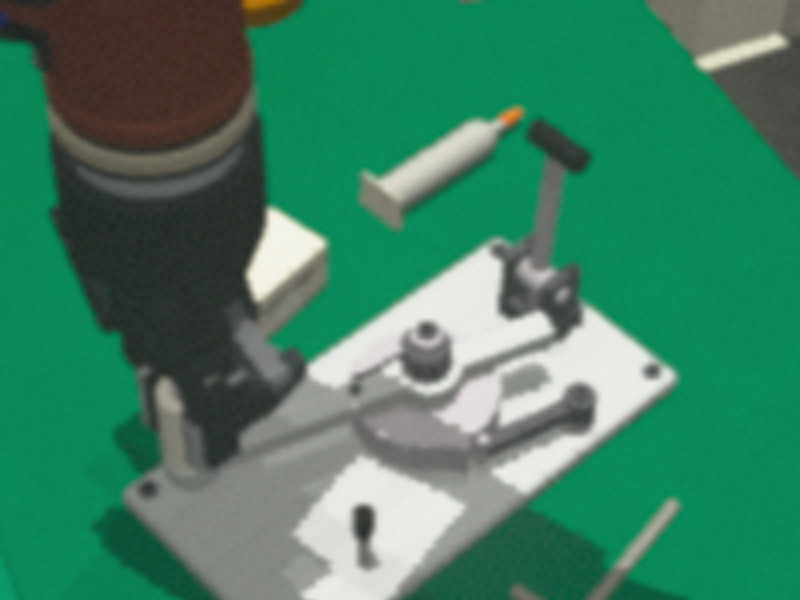

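View pics/t5.png

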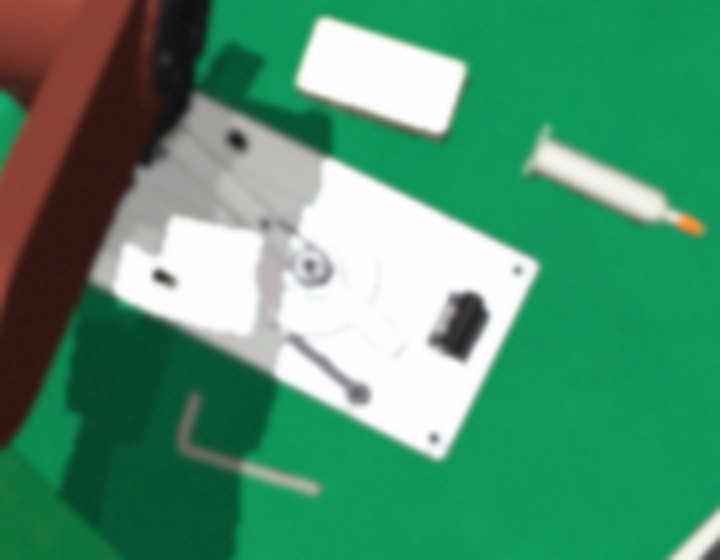

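The lever is still up, the bystanders haven't moved, and the arm mark has turned about 37° (0.645 rad), which agrees with 0.637 from the TCP. I'll nudge it to the aim of 0.66 and hand in.

```bash
python3 - <<'E'
from h import *
v=.682-.349
print(env.move_l(U(110*np.sin(v),110*np.cos(v),56),speed=.03,force_limit=15)); env.pause(.5)
o=st("end"); d=o["eef_pos"]-O; print("v",np.arctan2(d@X,d@Y)+.349)
sign_off()
E
```

```text
False
end t20.9 U [ 33.3 104.8  56.3] F [-8.2, 1.3, 10.8] w0.0230 q6 0.23
v 0.6570284655724461
the job is handed in; nothing more can be done
```

I swung the locking lever fully up, then pinched the roller and pushed the arm past the click to about 0.657 rad. I handed the job in at 20.9 s with the gripper still holding the roller.

**Lever:** My first release dragged it about 0.05 rad off its stop. I pushed it back with shut fingers until it resisted with 8 N. The camera then matched about 1.5 rad, though my depth check from the top camera found no bar pixels. After the main push the lever still looked upright.

**Arm:** Before a small last nudge, the mark on the arm in the top picture gave about 0.645 rad and the gripper position gave 0.637. The final 0.657 comes from the gripper position alone, as I took no picture after the nudge. The spring was loading the gripper with about 8 N, and the fingers were 23 mm apart on the 24 mm roller.

**Other checks:** The slide box, hex key and syringe looked untouched in the last top picture. The two cameras placed the unit 2–4 mm apart, but when the gripper closed on the roller its position agreed with my estimate to about 0.1 mm.

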